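# Close the mould frame's keys in order

## Robot

A 6-joint arm with a two-finger parallel gripper is mounted at the origin on a cart in front of the work surface, level with it; the furniture and walls round the work are solid. World frame = base frame: x ahead of the robot, y to its left, z up, the work surface at z = 0. Lengths are in mm, angles in rad, forces in N, time in s.
With the tool pointing down it reaches from about 375 to 900 mm from the base axis. Payload 3.1 kg.
Tool frame: the origin (TCP) lies at the very end of the fingers, on their centre line; the grasp point (between the pads) lies ctrl.hold_point_z behind it (ctrl.hold_point_z is the distance from the TCP to the grasp point, in mm); z points along the fingers, y is the direction in which the jaws open and shut (so a half turn about z gives the same grasp; the last joint's range is limited). The gripper opens to 85 mm and grips with 20 to 120 N. Pads are 22 mm wide; open, the fingers measure 114 mm over their backs; the gripper's body (76 mm by 85 mm) begins 54 mm behind the grasp point. The pads swing forward as they close: fully open they stand 13 mm farther back than shut.
Start: joints at [-1.454, 0.527, 1.433, -0, 1.181, -0.178], TCP at [181.616, -598.007, 231.31] pointing down, gripper open.
Joint ranges: [-3.08, 3.08], [-0.75, 2.2], [0.22, 2.44], [-1.43, 4.57], [0, 2.65], [-2.85, 2.85]. Speed limits (rad/s): [2.79, 2.79, 3.14, 3.14, 3.14, 3.14].

## Interface

Orientations are given as a rotation vector (axis times angle).
In Python, from station import ctrl gives the robot as it stands. The module is installed in compiled form; this text tells all that it offers.
- The arm moves only by the tool arm_command, never from a script. Its argument "increments" is a list of rows, each a list of 3 entries, a list of its own where there are three numbers: the shift along the tool's x, y, z each as a share of 300 mm, from -1 to 1, then the turn, a rotation vector about the tool's x, y, z each as a share of 2 rad, from -1 to 1, then the opening, from -1 (shut) to 1 (fully open). In form: [[[tx, ty, tz], [rx, ry, rz], fingers], ...]. A call has 1 to 5 rows; each row shifts and turns the commanded pose from where the row before left it, along the tool's axes as they then stand; what a row does not reach is not made up. A row lasts 1/10 s, in which the tool goes at most 50 mm and 8.59 degrees, less where a joint would pass 70% of its speed; a pose out of reach is approached as far as the arm can. A call with a number of a shift or a turn outside -1 to 1 is refused whole. A call with a gripper value outside its range is refused whole. The fingers move at their own pace and stop on an object; the grip force is fixed at half the most. Time passes only in rows, so rows that do not move let the fingers close. It gives the time, the measured TCP pose, the force and the opening at its end, in the units of the state.
- ctrl.read_state(): the state, without advancing time (a new reading comes with each control period).
- ctrl.grab_frame(name): name is "side" or "top"; returns a dict with "pixels" (480x640x3 uint8, red, green, blue), "depth" (480x640 float32, mm along the optical axis (not along the pixel's ray), 0 where there is no reading), "K" (3x3 intrinsics, pixels), "rvec" (rotation vector, rad) and "tvec" (3), from world to camera coordinates, as OpenCV has them. Camera axes: x right, y down, z forward; pixel columns grow to the right and rows downward; lengths in mm; the calibration is good to about 2 mm. A picture is of the moment at which its call begins.
- ctrl.job_done(): hands the job in, once; it reports no verdict.
The state is a dict: "time": time; "qpos": joint angles; "dq": joint speeds; "joint_torque": joint torques, N m; "tool_pos": TCP position; "ee_rot": TCP orientation; "ft_force": force on the tool from outside, world axes, zero at the start; "wrist_torque": the same for the moment, N m; "grip_width": opening from 0.0 (shut) to 1.0 (fully open).
Only numpy, scipy, OpenCV 4.12 (cv2) and the standard library are available. Lean on these libraries where they do the work, as an engineer would, in place of code of your own. Each camera call takes 0.05 s, during which the arm holds its last target.

## Task

Close up the wax mould frame: with the fingertips, lightly push its keys down one after another until each is fully home, first the round one, then the square one, then the long bar. Leave the cross-shaped release key standing as it is. Only push, never pull a key up, and leave the mallet and the other things round the frame where they are.

Things in the scene. Friction and masses are not known exactly. Their poses are not given: they have to be found in the camera images.
- mould_frame: Closed wax mould frame: square aluminium-over-steel block, 172 x 172 mm, top face 36 mm above the bench, fixed. Origin under its centre on the bench, z up. Four brass bushes 46 mm across and 3 mm high stand on it at 40 mm in x and 40 mm in y from its centre; each holds one upright push-in key, and which key is where varies.
- round_key_top (a point): Centre of the upper face of the round key: plain steel disc head 28 mm across, 6 mm thick, on a rubber pad. Its z axis is up, its x and y axes are those of the frame.
- round_key (a joint): Push-in travel of the round key in m: grows as it is pushed down, 0.009 = fully home (pad resting on its bush, top of the head 51 mm above the bench when let go), starts at 0 to 0.002 (top at 58 to 60 mm), negative = pulled out. Slides at about 3 N and stays where it is left; its 6 mm rubber pad yields 1 mm per 3.5 N, up to 6 mm. A push over 30 N mars it.
- square_key_top (a point): Centre of the upper face of the square key: plain steel head 26 x 26 mm, 6 mm thick, on a rubber pad. Its z axis is up, its x and y axes are those of the frame.
- square_key (a joint): Push-in travel of the square key in m: grows as it is pushed down, 0.009 = fully home (pad resting on its bush, top of the head 51 mm above the bench when let go), starts at 0 to 0.002 (top at 58 to 60 mm), negative = pulled out. Slides at about 3 N and stays where it is left; its 6 mm rubber pad yields 1 mm per 3.5 N, up to 6 mm. A push over 30 N mars it.
- bar_key_top (a point): Centre of the upper face of the long bar key: plain steel narrow head 12 mm (frame x) x 42 mm (frame y), 6 mm thick, on a rubber pad. Its z axis is up, its x and y axes are those of the frame.
- bar_key (a joint): Push-in travel of the long bar key in m: grows as it is pushed down, 0.009 = fully home (pad resting on its bush, top of the head 51 mm above the bench when let go), starts at 0 to 0.002 (top at 58 to 60 mm), negative = pulled out. Slides at about 3 N and stays where it is left; its 6 mm rubber pad yields 1 mm per 3.5 N, up to 6 mm. A push over 30 N mars it.
- cross_key_top (a point): Centre of the upper face of the cross (release) key: plain steel plus-shaped head, arms 38 mm long and 10 mm wide, 6 mm thick, on a rubber pad. Its z axis is up, its x and y axes are those of the frame.
- cross_key (a joint): Push-in travel of the cross key in m: grows as it is pushed down, 0.009 = fully home (pad resting on its bush, top of the head 51 mm above the bench when let go), starts at 0 to 0.002 (top at 58 to 60 mm), negative = pulled out. Slides at about 3 N and stays where it is left; its 6 mm rubber pad yields 1 mm per 3.5 N, up to 6 mm. A push over 30 N mars it.
- jar: Bystander: loose small blue-grey jar, 40 mm across, 54 mm high, beside the frame. Origin under its centre, z up.
- white_jar: Bystander: loose pale jar, 52 mm across, 48 mm high, near the frame's corner. Origin under its centre, z up.
- wax_ring: Bystander: loose turned wax ring, 30 mm across, 10 mm high. Origin under its centre.
- mallet: Bystander: loose small mallet, 163 mm long along its y axis, 26 mm high, head 52 mm wide towards its -y end; lies beside the frame. Origin under its centre.
- eraser: Bystander: loose eraser, 23 x 52 x 12 mm, behind the frame. Origin under its centre.

How it is judged:
By the outcome, as a careful person would: the job done as asked, in the order asked, and still so for the second after the job is handed in, with the robot touching nothing.
It also fails if it takes over 42 s, if anything falls off the work surface, if the arm or the gripper's body presses on something with over 40 N, if the wrist force passes 120 N, or if a joint passes its speed limit or range.

## Working session

There is one attempt and no reset: what is moved stays moved. The work goes in short steps, Python scripts to look and compute and a tool call to move; the robot and the scene stay as the last step left them, time stands still between calls to the robot, and variables do not carry over. Pictures are saved under pics/ and viewed, and the job is handed in when it is done.

Besides the shell and the picture viewer there is one more tool, called as name(argument=value, ...), one argument or row to a line, values as JSON. arm_command: Moves the arm, as the interface text tells. Its arguments: {"type":"object","properties":{"increments":{"type":"array","items":{"type":"array"}}},"required":["increments"]}

```bash
mkdir -p pics
python3 - <<'E'
from station import ctrl
import cv2,numpy as np,pickle
s=ctrl.read_state();print(s, ctrl.hold_point_z)
for n in("top","side"):
    f=ctrl.grab_frame(n);pickle.dump(f,open(f'{n}0.pkl','wb'))
    cv2.imwrite(f'pics/{n}0.png',f['pixels'][:,:,::-1]);print(n,f['K'],f['rvec'],f['tvec'])
E
```

```text
{'time': 0.0, 'qpos': array([-1.45449324e+00,  5.28465090e-01,  1.43390687e+00, -1.44694896e-05,
        1.18137326e+00, -1.78496372e-01]), 'dq': array([-0.00013793, -0.00056038,  0.00087098, -0.00012332, -0.00065948,
        0.00102033]), 'joint_torque': array([ 1.47339539e-03, -4.42339897e+01, -1.78026956e+01, -1.78481073e-04,
        8.29790777e-03,  5.80017826e-06]), 'tool_pos': array([ 181.53508242, -597.31160646,  230.33281347]), 'ee_rot': array([-3.10539633e+00, -4.61087404e-01, -8.40634269e-05]), 'ft_force': array([-0.20946972,  0.21120973, -0.58377666]), 'wrist_torque': array([ 0.04552532,  0.03637935, -0.02581904]), 'grip_width': 0.9979561529078073} 18.700000000000003
top [[570.45393661   0.         319.90870056]
 [  0.         570.45393661 231.98200459]
 [  0.           0.           1.        ]] [ 2.14728652 -2.11254042  0.1554927 ] [  14.34611122  573.68298025 1126.10958365]
side [[497.67531832   0.         327.88280999]
 [  0.         497.67531832 234.54397278]
 [  0.           0.           1.        ]] [ 2.24358231 -0.4706724   0.20554052] [-539.48841573  195.49516934  692.6025192 ]
```

View pics/top0.png

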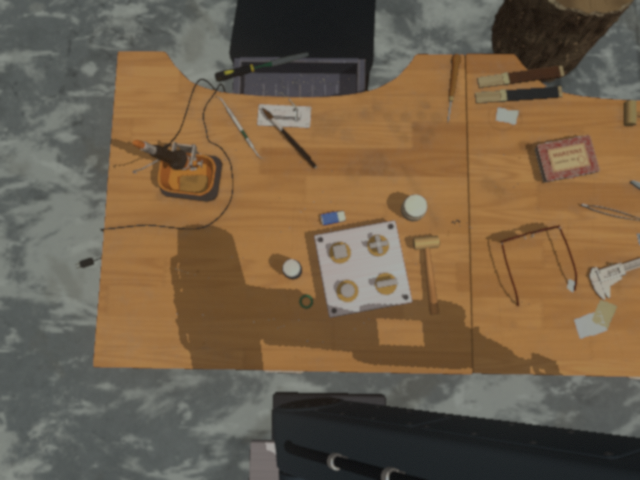

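View pics/side0.png

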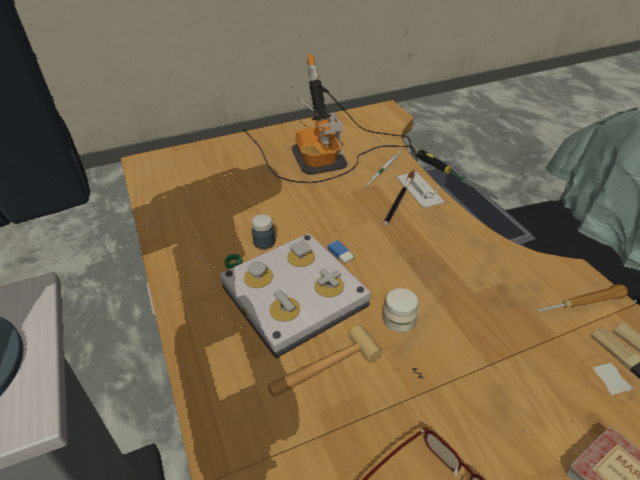

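The top view shows the frame at about (362,268), with the square key at (340,252), cross at (377,243), round at (346,290) and bar at (385,283). The side view shows the same layout. Next I'll zoom in.

Run:
```python
import cv2,numpy as np,pickle
for n,(x0,y0,x1,y1) in {"top":(305,210,425,325),"side":(210,225,380,360)}.items():
    f=pickle.load(open(f'{n}0.pkl','rb'));c=f['pixels'][y0:y1,x0:x1,::-1]
    k=min(800//c.shape[1],600//c.shape[0])
    cv2.imwrite(f'pics/{n}z.png',cv2.resize(c,None,fx=k,fy=k,interpolation=cv2.INTER_CUBIC));print(n,k)
```

```text
top 5
side 4
```

View pics/topz.png

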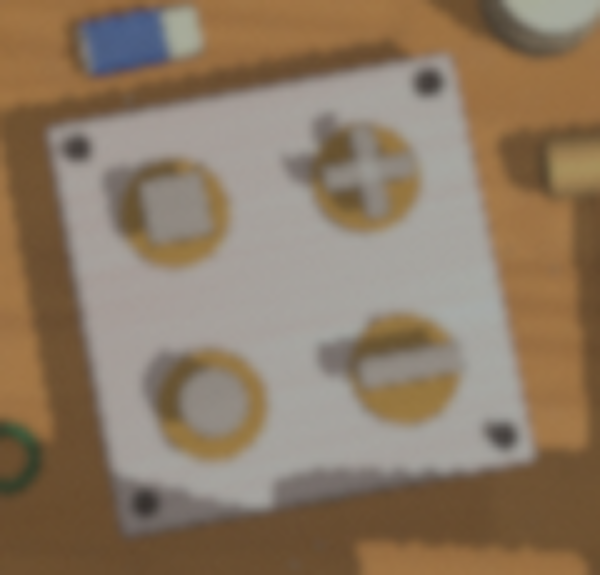

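View pics/sidez.png

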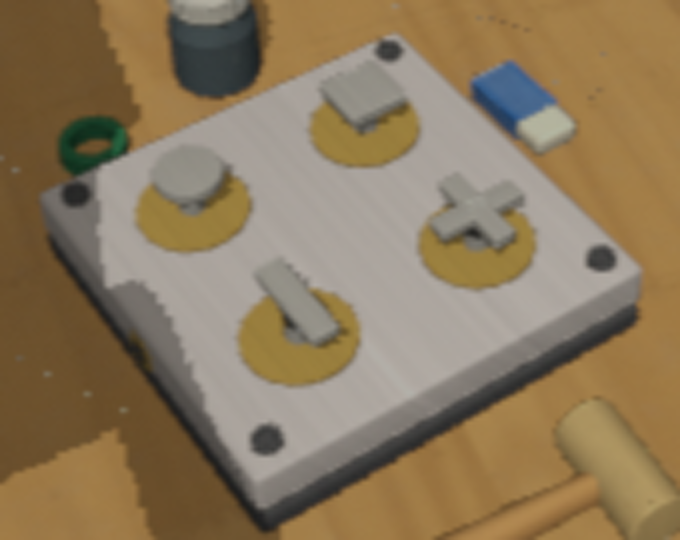

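```bash
cat > h.py <<'E'
import cv2,numpy as np,pickle
class Cam:
    def __init__(s,f):
        s.f=f;s.K=f['K'];s.R=cv2.Rodrigues(np.array(f['rvec'],float))[0];s.t=np.array(f['tvec'],float).reshape(3);s.C=-s.R.T@s.t
        s.P=s.K@np.c_[s.R,s.t]
    def plane(s,p,z):
        d=s.R.T@np.linalg.solve(s.K,[p[0],p[1],1]);return s.C+d*(z-s.C[2])/d[2]
    def proj(s,X):
        q=s.P@np.r_[X,1];return q[:2]/q[2]
def load(n,k='0'): return Cam(pickle.load(open(f'{n}{k}.pkl','rb')))
def tri(a,pa,b,pb):
    X=cv2.triangulatePoints(a.P,b.P,np.array(pa,float).reshape(2,1),np.array(pb,float).reshape(2,1));return (X[:3]/X[3]).ravel()
E
python3 - <<'E'
from h import *
np.set_printoptions(precision=1,suppress=True)
T,S=load('top'),load('side')
u=lambda p,k,o:((np.array(p)+.5)/k-.5+o)
t=lambda p:u(p,5,[305,210]); s=lambda p:u(p,4,[210,225])
heads={'square':((176,207),(363,91)),'cross':((369,171),(477,209)),'round':((213,402),(189,172)),'bar':((409,367),(297,300))}
for k,(a,b) in heads.items():
    X=tri(T,t(a),S,s(b));print(k,X,'err',T.proj(X)-t(a),'top@60',T.plane(t(a),60),'side@60',S.plane(s(b),60))
cor=[((50,128),(395,36)),((452,55),(640,270)),((535,460),(262,485)),((126,533),(42,195))]
scr=[((78,148),(388,50)),((428,82),(601,258)),((502,436),(267,439)),((146,502),(76,193))]
for nm,L in(('cor',cor),('scr',scr)):
    A=[]
    for a,b in L:
        X=tri(T,t(a),S,s(b));A.append(T.plane(t(a),36));print(nm,X,'top@36',A[-1],'side@36',S.plane(s(b),36))
    A=np.array(A);print('centre',A.mean(0),'sides',[np.linalg.norm(A[i]-A[i-1]) for i in range(4)],'ang',np.degrees(np.arctan2(*(A[1]-A[0])[[1,0]])),np.degrees(np.arctan2(*(A[2]-A[3])[[1,0]])))
# bush masks
for c,z in((T,39),(S,39)):
    hsv=cv2.cvtColor(c.f['pixels'],cv2.COLOR_RGB2HSV)
    poly=np.array([c.proj(np.r_[x[:2],36]) for x in A.tolist()]).astype(np.int32)
    m=np.zeros(hsv.shape[:2],np.uint8);cv2.fillConvexPoly(m,poly,255)
    m&=cv2.inRange(hsv,(12,70,50),(35,255,255))
    for q in cv2.findContours(m,cv2.RETR_EXTERNAL,cv2.CHAIN_APPROX_NONE)[0]:
        if cv2.contourArea(q)<60: continue
        h=cv2.convexHull(q).reshape(-1,2);W=np.array([c.plane(p,z)[:2] for p in h],np.float32)
        (x,y),r=cv2.minEnclosingCircle(W);print('bush',x,y,'r',r)
# depth at heads
for k,(a,b) in heads.items():
    for c,p in((T,t(a)),(S,s(b))):
        d=c.f['depth'][int(round(p[1])),int(round(p[0]))];X=c.R.T@(np.linalg.solve(c.K,[*p,1])*d-c.t);print('depth',k,X)
E
```

```text
square [533.1 -17.4  57.6] err [-0.   0.1] top@60 [532.9 -17.4  60. ] side@60 [532.  -19.9  60. ]
cross [549.1 -95.5  56.3] err [-0.   0.1] top@60 [548.8 -95.2  60. ] side@60 [547.5 -98.8  60. ]
round [454.9 -33.2  57.3] err [ 0. -0.] top@60 [454.6 -33.1  60. ] side@60 [454.4 -35.9  60. ]
bar [ 470.5 -111.6   57.1] err [ 0.  -0.2] top@60 [ 469.9 -111.3   60. ] side@60 [ 470.3 -114.2   60. ]
cor [567.9  35.   33.6] top@36 [568.2  34.8  36. ] side@36 [566.   32.4  36. ]
cor [ 601.1 -131.6   35.6] top@36 [ 601.4 -131.7   36. ] side@36 [ 600.4 -131.9   36. ]
cor [ 435.9 -165.3   32.6] top@36 [ 434.8 -164.7   36. ] side@36 [ 436.7 -168.    36. ]
cor [402.5   0.8  34.8] top@36 [402.6   0.8  36. ] side@36 [402.3  -0.4  36. ]
centre [501.7 -65.2  36. ] sides [np.float64(168.9998528801206), np.float64(169.73270170432977), np.float64(169.85493131483446), np.float64(168.61648906731162)] ang -78.70796705081234 -78.99920879097668
scr [559.4  23.   37.9] top@36 [560.  23.  36.] side@36 [559.8  25.1  36. ]
scr [ 589.4 -121.5   37.3] top@36 [ 589.9 -121.7   36. ] side@36 [ 589.6 -120.3   36. ]
scr [
[... 495 characters left out ...]
sh 479.50738525390625 -109.53009033203125 r 19.82785987854004
bush 533.0086669921875 -16.926677703857422 r 22.355854034423828
bush 548.9117431640625 -95.32492065429688 r 22.136838912963867
bush 470.1518859863281 -112.72538757324219 r 23.223180770874023
bush 548.6578369140625 -96.78638458251953 r 23.036710739135742
bush 454.3072814941406 -34.79512023925781 r 22.9398136138916
bush 531.6614379882812 -18.948535919189453 r 22.887306213378906
depth square [532.9 -17.4  59.6]
depth square [533.  -17.1  57.3]
depth cross [549.  -95.3  58.7]
depth cross [548.1 -97.3  58.3]
depth round [454.6 -33.1  60.6]
depth round [454.8 -34.   58.1]
depth bar [ 469.8 -111.2   60.7]
depth bar [ 470.3 -114.2   60. ]
```

```bash
cat > go.py <<'E'
import sys,numpy as np,cv2
from station import ctrl
s=ctrl.read_state();R=cv2.Rodrigues(np.array(s['ee_rot']))[0]
np.set_printoptions(precision=4,suppress=True)
print('t',s['time'],'tcp',s['tool_pos'],'F',s['ft_force'],'M',s['wrist_torque'],'g',s['grip_width'],'down',R[:,2],'x',R[:,0])
if len(sys.argv)>3:
    d=np.array(list(map(float,sys.argv[1:4])))-s['tool_pos'];v=R.T@d/300;n=float(sys.argv[4]) if len(sys.argv)>4 else 1
    print('shares total',v,'per row',v/n)
E
python3 go.py 454.6 -33.8 230 15
```

```text
t 0.1 tcp [ 181.5547 -597.3711  230.4218] F [-0.1485 -0.3642 -0.4501] M [-0.0006  0.0433 -0.024 ] g 0.9937491372481966 down [-0.0002  0.002  -1.    ] x [0.9569 0.2905 0.0004]
shares total [ 1.4167 -1.5331  0.0049] per row [ 0.0944 -0.1022  0.0003]
```

arm_command(
  increments=[
    [[0.094,-0.102,0],[0,0,0],-1],
    [[0.094,-0.102,0],[0,0,0],-1],
    [[0.094,-0.102,0],[0,0,0],-1],
    [[0.094,-0.102,0],[0,0,0],-1],
    [[0.094,-0.102,0],[0,0,0],-1],
  ],
)

```text
time: 0.6
tool_pos: [272.4, -408.8, 231.0]
ee_rot: [-3.107, -0.46, 0.0]
ft_force: [0.9, 0.2, -0.5]
grip_width: 0.147
```

arm_command(
  increments=[
    [[0.094,-0.102,0],[0,0,0],-1],
    [[0.094,-0.102,0],[0,0,0],-1],
    [[0.094,-0.102,0],[0,0,0],-1],
    [[0.094,-0.102,0],[0,0,0],-1],
    [[0.094,-0.102,0],[0,0,0],-1],
  ],
)

```text
time: 1.1
tool_pos: [362.8, -221.6, 231.2]
ee_rot: [-3.107, -0.461, 0.0]
ft_force: [-0.1, -1.1, -0.3]
grip_width: -0.001
```

arm_command(
  increments=[
    [[0.094,-0.102,0],[0,0,0],-1],
    [[0.094,-0.102,0],[0,0,0],-1],
    [[0.094,-0.102,0],[0,0,0],-1],
    [[0.094,-0.102,0],[0,0,0],-1],
    [[0.094,-0.102,0],[0,0,0],-1],
  ],
)

```text
time: 1.6
tool_pos: [453.3, -34.2, 231.2]
ee_rot: [-3.107, -0.461, 0.001]
ft_force: [1.1, 0.2, 0.7]
grip_width: 0.0
```

arm_command(
  increments=[
    [[0,0,0],[0,0,0],-1],
    [[0,0,0],[0,0,0],-1],
    [[0,0,0],[0,0,0],-1],
  ],
)

```text
time: 1.9
tool_pos: [452.5, -36.5, 231.1]
ee_rot: [3.108, 0.461, -0.001]
ft_force: [0.2, 0.3, 0.4]
grip_width: -0.002
```

```bash
python3 go.py 454.6 -33.8 90 5
```

```text
t 1.9 tcp [452.4912 -36.5079 231.0897] F [0.2388 0.2994 0.4413] M [ 0.0249  0.0491 -0.0611] g -0.001602640767403674 down [-0.0009 -0.0002 -1.    ] x [ 0.957   0.2901 -0.0009]
shares total [ 0.0098 -0.0066  0.4703] per row [ 0.002  -0.0013  0.0941]
```

arm_command(
  increments=[
    [[0.01,-0.007,0.09],[0,0,0],-1],
    [[0,0,0.13],[0,0,0],-1],
    [[0,0,0.13],[0,0,0],-1],
    [[0,0,0.1],[0,0,0],-1],
    [[0,0,0.05],[0,0,0],-1],
  ],
)

```text
time: 2.4
tool_pos: [453.5, -34.4, 79.1]
ee_rot: [-3.107, -0.456, 0.006]
ft_force: [0.7, 0.3, 0.2]
grip_width: -0.002
```

arm_command(
  increments=[
    [[0,0,0],[0,0,0],-1],
    [[0,0,0],[0,0,0],-1],
  ],
)

```text
time: 2.6
tool_pos: [455.2, -34.2, 81.4]
ee_rot: [-3.108, -0.458, 0.001]
ft_force: [-0.2, -2.0, -0.3]
grip_width: -0.004
```

```bash
python3 go.py 454.6 -33.8 64 5
python3 - <<'E'
from station import ctrl
import cv2,pickle
for n,(x0,y0,x1,y1) in {"top":(305,210,425,325),"side":(210,205,380,340)}.items():
    f=ctrl.grab_frame(n);pickle.dump(f,open(f'{n}1.pkl','wb'));c=f['pixels'][y0:y1,x0:x1,::-1]
    k=min(800//c.shape[1],600//c.shape[0]);cv2.imwrite(f'pics/{n}1.png',cv2.resize(c,None,fx=k,fy=k,interpolation=cv2.INTER_CUBIC))
E
```

```text
t 2.6 tcp [455.156  -34.1928  81.4181] F [-0.1933 -1.9983 -0.333 ] M [ 0.005  -0.0126 -0.006 ] g -0.0038147583636316657 down [-0.0004  0.0001 -1.    ] x [ 0.9575  0.2884 -0.0004]
shares total [-0.0014 -0.0018  0.0581] per row [-0.0003 -0.0004  0.0116]
```

View pics/side1.png

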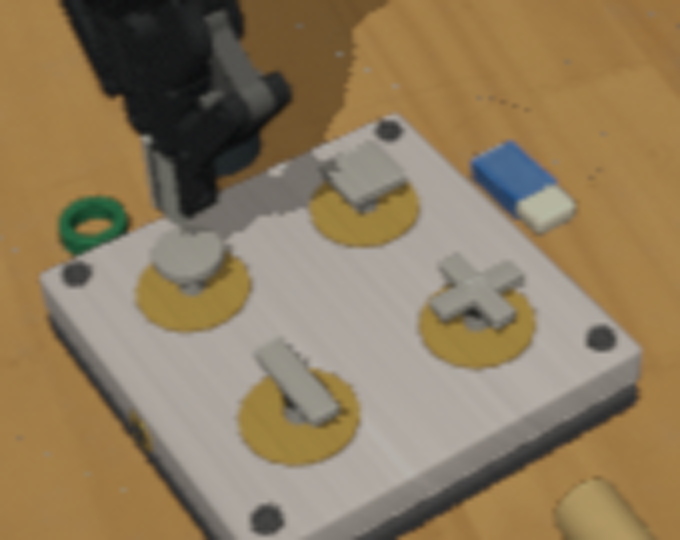

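View pics/top1.png

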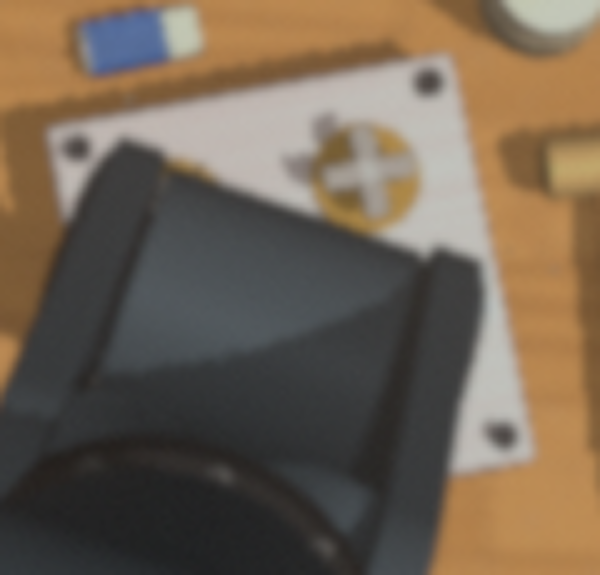

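The side view shows the shut fingertips at about (188,222) in the crop, just above the round head at (189,255). The top view is blocked by the gripper. I'll descend from here watching the force.

arm_command(
  increments=[
    [[-0.001,0,0.02],[0,0,0],-1],
    [[0,0,0.02],[0,0,0],-1],
    [[0,0,0.01],[0,0,0],-1],
    [[0,0,0],[0,0,0],-1],
    [[0,0,0],[0,0,0],-1],
  ],
)

```text
time: 3.2
tool_pos: [454.9, -33.0, 66.2]
ee_rot: [-3.107, -0.462, 0.0]
ft_force: [-0.2, -0.3, 0.3]
grip_width: 0.001
```

arm_command(
  increments=[
    [[0,0,0.005],[0,0,0],-1],
    [[0,0,0.005],[0,0,0],-1],
    [[0,0,0.005],[0,0,0],-1],
    [[0,0,0],[0,0,0],-1],
    [[0,0,0],[0,0,0],-1],
  ],
)

```text
time: 3.7
tool_pos: [454.9, -33.1, 61.8]
ee_rot: [-3.107, -0.461, 0.0]
ft_force: [0.4, -1.2, 0.6]
grip_width: 0.002
```

arm_command(
  increments=[
    [[0,0,0.003],[0,0,0],-1],
    [[0,0,0.004],[0,0,0],-1],
    [[0,0,0.003],[0,0,0],-1],
    [[0,0,0],[0,0,0],-1],
  ],
)

```text
time: 4.1
tool_pos: [455.1, -33.1, 58.8]
ee_rot: [3.108, 0.461, 0.0]
ft_force: [-0.2, -0.4, 2.1]
grip_width: -0.003
```

arm_command(
  increments=[
    [[0,0,0.003],[0,0,0],-1],
    [[0,0,0.004],[0,0,0],-1],
    [[0,0,0.003],[0,0,0],-1],
    [[0,0,0],[0,0,0],-1],
  ],
)

```text
time: 4.5
tool_pos: [455.0, -33.1, 55.7]
ee_rot: [3.108, 0.461, 0.0]
ft_force: [0.5, -0.3, 1.5]
grip_width: -0.001
```

arm_command(
  increments=[
    [[0,0,0.003],[0,0,0],-1],
    [[0,0,0.003],[0,0,0],-1],
    [[0,0,0.003],[0,0,0],-1],
    [[0,0,0],[0,0,0],-1],
  ],
)

```text
time: 4.9
tool_pos: [455.0, -33.1, 53.0]
ee_rot: [-3.108, -0.461, -0.0]
ft_force: [-0.4, 0.3, 2.3]
grip_width: 0.002
```

arm_command(
  increments=[
    [[0,0,0.003],[0,0,0],-1],
    [[0,0,0.003],[0,0,0],-1],
    [[0,0,0],[0,0,0],-1],
    [[0,0,0],[0,0,0],-1],
  ],
)

```text
time: 5.3
tool_pos: [455.0, -33.1, 51.3]
ee_rot: [3.108, 0.461, 0.0]
ft_force: [-0.1, 0.2, 1.0]
grip_width: 0.001
```

arm_command(
  increments=[
    [[0,0,0.003],[0,0,0],-1],
    [[0,0,0],[0,0,0],-1],
    [[0,0,0],[0,0,0],-1],
  ],
)

```text
time: 5.6
tool_pos: [455.0, -33.2, 50.4]
ee_rot: [3.107, 0.461, 0.0]
ft_force: [-0.3, 0.2, 2.1]
grip_width: 0.003
```

arm_command(
  increments=[
    [[0,0,0.003],[0,0,0],-1],
    [[0,0,0],[0,0,0],-1],
    [[0,0,0],[0,0,0],-1],
  ],
)

```text
time: 5.9
tool_pos: [455.0, -33.1, 49.6]
ee_rot: [3.107, 0.461, 0.0]
ft_force: [-0.1, 0.1, 5.5]
grip_width: -0.005
```

arm_command(
  increments=[
    [[0,0,0.003],[0,0,0],-1],
    [[0,0,0],[0,0,0],-1],
    [[0,0,0],[0,0,0],-1],
  ],
)

```text
time: 6.2
tool_pos: [455.0, -33.1, 48.9]
ee_rot: [3.107, 0.461, 0.0]
ft_force: [-0.5, -0.3, 6.6]
grip_width: 0.003
```

arm_command(
  increments=[
    [[0,0,0.003],[0,0,0],-1],
    [[0,0,0],[0,0,0],-1],
    [[0,0,0],[0,0,0],-1],
  ],
)

```text
time: 6.5
tool_pos: [455.0, -33.1, 48.2]
ee_rot: [3.107, 0.462, 0.001]
ft_force: [-0.7, 0.2, 9.8]
grip_width: -0.0
```

arm_command(
  increments=[
    [[0,0,0.003],[0,0,0],-1],
    [[0,0,0],[0,0,0],-1],
    [[0,0,0],[0,0,0],-1],
  ],
)

```text
time: 6.8
tool_pos: [455.1, -33.1, 47.6]
ee_rot: [3.107, 0.461, 0.001]
ft_force: [-1.3, 0.3, 12.4]
grip_width: -0.001
```

Round key: the force is climbing at about 3.5 N/mm below 50.5 mm, so it's on its stop. Next I'll lift off and go to the square key.

arm_command(
  increments=[
    [[0,0,-0.02],[0,0,0],-1],
    [[0,0,-0.05],[0,0,0],-1],
    [[0,0,-0.05],[0,0,0],-1],
    [[0,0,0],[0,0,0],-1],
    [[0,0,0],[0,0,0],-1],
  ],
)

```text
time: 7.3
tool_pos: [454.8, -33.0, 82.6]
ee_rot: [-3.107, -0.461, 0.0]
ft_force: [-0.0, -0.0, -0.1]
grip_width: -0.004
```

```bash
python3 go.py 532.7 -17.8 82 3;python3 - <<'E'
from h import *
from station import ctrl
c=Cam(ctrl.grab_frame('side'))
k=c.f['pixels'][205:340,210:380,::-1];cv2.imwrite('pics/side2.png',cv2.resize(k,None,fx=4,fy=4,interpolation=cv2.INTER_CUBIC))
X=np.array([454.6,-33.8,51]);p=c.proj(X)
for dx in(-2,0,2):
  d=c.f['depth'][int(round(p[1])),int(round(p[0]))+dx];print(c.R.T@(np.linalg.solve(c.K,[p[0]+dx,p[1],1])*d-c.t))
E
```

```text
t 7.3 tcp [454.8458 -33.0495  82.6086] F [-0.0296 -0.0001 -0.0807] M [ 0.0432 -0.0251  0.0301] g -0.004240734738788835 down [-0.  0. -1.] x [ 0.9569  0.2906 -0.    ]
shares total [0.2631 0.0268 0.002 ] per row [0.0877 0.0089 0.0007]
[451.96635728 -31.54257172  50.00295556]
[454.9597538  -32.07525738  49.2754919 ]
[457.83483341 -33.19757168  49.13568111]
```

View pics/side2.png

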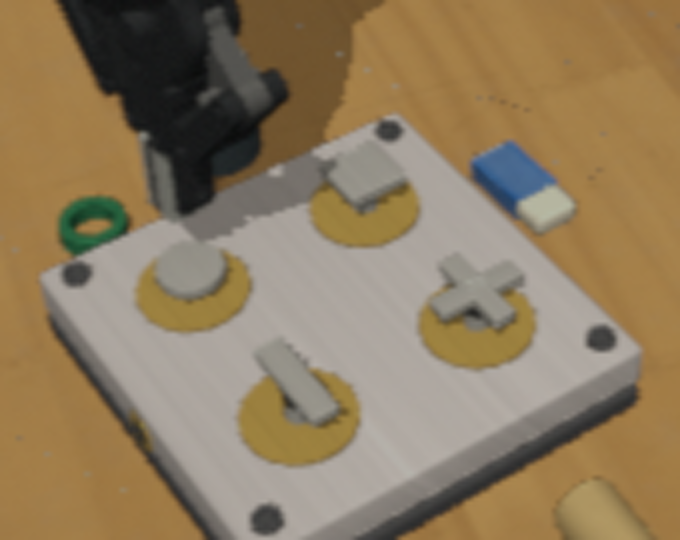

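The side view shows the round head, now at (191,268) in the crop, sitting close on its bush. Depth puts it at 49–50 mm; it read 58 mm before the push. Next is the square key.

arm_command(
  increments=[
    [[0.088,0.009,0],[0,0,0],-1],
    [[0.088,0.009,0],[0,0,0],-1],
    [[0.087,0.009,0],[0,0,0],-1],
    [[0,0,0.02],[0,0,0],-1],
    [[0,0,0],[0,0,0],-1],
  ],
)

```text
time: 7.85
tool_pos: [531.5, -17.5, 75.1]
ee_rot: [-3.106, -0.462, 0.006]
ft_force: [-0.8, 0.2, 0.2]
grip_width: -0.0
```

arm_command(
  increments=[
    [[0,0,0],[0,0,0],-1],
    [[0,0,0],[0,0,0],-1],
  ],
)

```text
time: 8.05
tool_pos: [531.2, -17.8, 76.3]
ee_rot: [-3.107, -0.461, 0.004]
ft_force: [-0.5, -0.1, 0.4]
grip_width: 0.001
```

```bash
python3 go.py 532.7 -17.8 62 3
```

```text
t 8.05 tcp [531.2108 -17.8318  76.314 ] F [-0.4651 -0.0849  0.363 ] M [-0.0135 -0.0079  0.0315] g 0.0007527094420604222 down [-0.0025  0.0006 -1.    ] x [ 0.957   0.2902 -0.0023]
shares total [0.0049 0.0014 0.0477] per row [0.0016 0.0005 0.0159]
```

arm_command(
  increments=[
    [[0.003,0,0.015],[0,0,0],-1],
    [[0,0,0.015],[0,0,0],-1],
    [[0,0,0.015],[0,0,0],-1],
    [[0,0,0],[0,0,0],-1],
    [[0,0,0],[0,0,0],-1],
  ],
)

```text
time: 8.55
tool_pos: [533.5, -17.7, 63.1]
ee_rot: [-3.107, -0.461, 0.001]
ft_force: [-0.6, -0.5, 0.5]
grip_width: -0.0
```

arm_command(
  increments=[
    [[0,0,0.003],[0,0,0],-1],
    [[0,0,0.004],[0,0,0],-1],
    [[0,0,0.003],[0,0,0],-1],
    [[0,0,0],[0,0,0],-1],
  ],
)

```text
time: 8.95
tool_pos: [533.6, -17.6, 60.2]
ee_rot: [-3.107, -0.461, 0.0]
ft_force: [-0.1, 0.2, 0.6]
grip_width: -0.002
```

arm_command(
  increments=[
    [[0,0,0.003],[0,0,0],-1],
    [[0,0,0.004],[0,0,0],-1],
    [[0,0,0.003],[0,0,0],-1],
    [[0,0,0],[0,0,0],-1],
  ],
)

```text
time: 9.35
tool_pos: [533.8, -17.7, 57.4]
ee_rot: [3.107, 0.461, 0.001]
ft_force: [-0.3, 0.3, 1.4]
grip_width: 0.001
```

arm_command(
  increments=[
    [[0,0,0.003],[0,0,0],-1],
    [[0,0,0.004],[0,0,0],-1],
    [[0,0,0],[0,0,0],-1],
    [[0,0,0],[0,0,0],-1],
  ],
)

```text
time: 9.75
tool_pos: [533.8, -17.7, 55.2]
ee_rot: [3.107, 0.461, 0.0]
ft_force: [-0.0, 0.6, 1.7]
grip_width: -0.005
```

arm_command(
  increments=[
    [[0,0,0.003],[0,0,0],-1],
    [[0,0,0.004],[0,0,0],-1],
    [[0,0,0.003],[0,0,0],-1],
    [[0,0,0],[0,0,0],-1],
  ],
)

```text
time: 10.15
tool_pos: [533.8, -17.7, 52.1]
ee_rot: [3.107, 0.461, 0.0]
ft_force: [-0.7, -0.1, 1.7]
grip_width: -0.001
```

arm_command(
  increments=[
    [[0,0,0.003],[0,0,0],-1],
    [[0,0,0.003],[0,0,0],-1],
    [[0,0,0],[0,0,0],-1],
    [[0,0,0],[0,0,0],-1],
  ],
)

```text
time: 10.55
tool_pos: [533.8, -17.7, 50.4]
ee_rot: [3.108, 0.461, 0.0]
ft_force: [1.3, -0.4, 2.3]
grip_width: -0.002
```

arm_command(
  increments=[
    [[0,0,0.003],[0,0,0],-1],
    [[0,0,0],[0,0,0],-1],
    [[0,0,0],[0,0,0],-1],
  ],
)

```text
time: 10.85
tool_pos: [533.8, -17.7, 49.7]
ee_rot: [3.107, 0.461, 0.0]
ft_force: [-0.6, -0.2, 5.1]
grip_width: 0.004
```

arm_command(
  increments=[
    [[0,0,0.003],[0,0,0],-1],
    [[0,0,0.003],[0,0,0],-1],
    [[0,0,0],[0,0,0],-1],
    [[0,0,0],[0,0,0],-1],
  ],
)

```text
time: 11.25
tool_pos: [533.8, -17.7, 48.4]
ee_rot: [3.107, 0.461, 0.001]
ft_force: [-1.0, 0.3, 8.5]
grip_width: 0.002
```

arm_command(
  increments=[
    [[0,0,0.003],[0,0,0],-1],
    [[0,0,0],[0,0,0],-1],
    [[0,0,0],[0,0,0],-1],
  ],
)

```text
time: 11.55
tool_pos: [533.8, -17.7, 47.8]
ee_rot: [3.107, 0.462, 0.001]
ft_force: [-1.3, 0.3, 11.5]
grip_width: 0.001
```

Square key is home. Now I'll lift off and go to the bar.

arm_command(
  increments=[
    [[0,0,-0.02],[0,0,0],-1],
    [[0,0,-0.05],[0,0,0],-1],
    [[0,0,-0.05],[0,0,0],-1],
    [[0,0,0],[0,0,0],-1],
    [[0,0,0],[0,0,0],-1],
  ],
)

```text
time: 12.05
tool_pos: [533.3, -17.6, 82.4]
ee_rot: [-3.107, -0.461, 0.001]
ft_force: [-0.3, 0.0, -0.2]
grip_width: -0.005
```

```bash
python3 go.py 470 -112.2 82 4;python3 - <<'E'
from h import *
from station import ctrl
c=Cam(ctrl.grab_frame('side'))
k=c.f['pixels'][205:340,210:380,::-1];cv2.imwrite('pics/side3.png',cv2.resize(k,None,fx=4,fy=4,interpolation=cv2.INTER_CUBIC))
for nm,X in(('sq',[532.7,-17.8,51]),('bar',[470,-112.2,59]),('cross',[548.8,-96,59])):
  p=c.proj(np.array(X,float));print(nm,p,p*4-np.array([840,820]))
  d=c.f['depth'][int(round(p[1])),int(round(p[0]))];print(c.R.T@(np.linalg.solve(c.K,[p[0],p[1],1])*d-c.t))
E
```

```text
t 12.05 tcp [533.3047 -17.6089  82.4369] F [-0.3254  0.0164 -0.2472] M [0.0602 0.0424 0.0001] g -0.005141698439634465 down [-0.0006  0.0001 -1.    ] x [ 0.9569  0.2906 -0.0006]
shares total [-0.2935  0.2404  0.0016] per row [-0.0734  0.0601  0.0004]
sq [300.51704448 250.56216223] [362.06817793 182.24864891]
[532.70958946 -17.77192549  50.97272822]
bar [283.26091607 299.18461555] [293.04366426 376.73846218]
[ 470.35797516 -110.90516876   57.51050327]
cross [328.95606428 275.87919659] [475.82425714 283.51678637]
[549.19951953 -95.07094637  57.96704525]
```

View pics/side3.png

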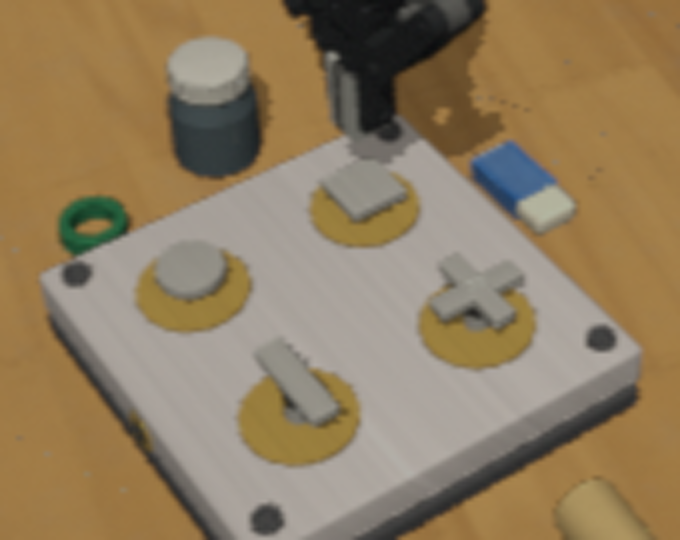

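The square head at (362,183) in the crop is seated at 51 mm, while the bar at (295,380) and the cross are still standing.

arm_command(
  increments=[
    [[-0.073,0.06,0],[0,0,0],-1],
    [[-0.073,0.06,0],[0,0,0],-1],
    [[-0.073,0.06,0],[0,0,0],-1],
    [[-0.074,0.06,0.02],[0,0,0],-1],
    [[0,0,0],[0,0,0],-1],
  ],
)

```text
time: 12.6
tool_pos: [467.9, -113.5, 75.4]
ee_rot: [-3.106, -0.455, 0.006]
ft_force: [-1.0, -0.3, 0.2]
grip_width: 0.002
```

arm_command(
  increments=[
    [[0,0,0],[0,0,0],-1],
    [[0,0,0],[0,0,0],-1],
  ],
)

```text
time: 12.8
tool_pos: [470.8, -111.6, 76.5]
ee_rot: [-3.107, -0.462, 0.0]
ft_force: [-0.1, 0.7, 0.9]
grip_width: -0.006
```

```bash
python3 go.py 470 -112.2 63 3
```

```text
t 12.8 tcp [ 470.7947 -111.5949   76.4887] F [-0.0573  0.6699  0.9193] M [-0.0509  0.015   0.0219] g -0.005602532069583186 down [-0.0002  0.0003 -1.    ] x [ 0.9567  0.2909 -0.0001]
shares total [-0.0031  0.0012  0.045 ] per row [-0.001   0.0004  0.015 ]
```

arm_command(
  increments=[
    [[-0.002,0.001,0.015],[0,0,0],-1],
    [[0,0,0.015],[0,0,0],-1],
    [[0,0,0.015],[0,0,0],-1],
    [[0,0,0],[0,0,0],-1],
    [[0,0,0],[0,0,0],-1],
  ],
)

```text
time: 13.3
tool_pos: [470.0, -112.4, 63.1]
ee_rot: [-3.107, -0.462, 0.001]
ft_force: [0.9, 0.5, -0.6]
grip_width: 0.002
```

arm_command(
  increments=[
    [[0,0,0.003],[0,0,0],-1],
    [[0,0,0.004],[0,0,0],-1],
    [[0,0,0.003],[0,0,0],-1],
    [[0,0,0],[0,0,0],-1],
  ],
)

```text
time: 13.7
tool_pos: [470.0, -112.6, 60.3]
ee_rot: [-3.107, -0.461, 0.0]
ft_force: [-0.6, -0.3, -0.1]
grip_width: -0.0
```

arm_command(
  increments=[
    [[0,0,0.003],[0,0,0],-1],
    [[0,0,0.004],[0,0,0],-1],
    [[0,0,0.003],[0,0,0],-1],
    [[0,0,0],[0,0,0],-1],
  ],
)

```text
time: 14.1
tool_pos: [470.1, -112.6, 57.4]
ee_rot: [3.107, 0.461, 0.0]
ft_force: [-0.9, -0.5, 2.4]
grip_width: 0.003
```

arm_command(
  increments=[
    [[0,0,0.003],[0,0,0],-1],
    [[0,0,0.004],[0,0,0],-1],
    [[0,0,0],[0,0,0],-1],
    [[0,0,0],[0,0,0],-1],
  ],
)

```text
time: 14.5
tool_pos: [470.1, -112.6, 55.2]
ee_rot: [3.107, 0.461, 0.0]
ft_force: [-0.3, -0.4, 2.1]
grip_width: 0.003
```

arm_command(
  increments=[
    [[0,0,0.003],[0,0,0],-1],
    [[0,0,0.004],[0,0,0],-1],
    [[0,0,0.003],[0,0,0],-1],
    [[0,0,0],[0,0,0],-1],
  ],
)

```text
time: 14.9
tool_pos: [470.1, -112.6, 52.1]
ee_rot: [3.107, 0.461, 0.0]
ft_force: [-0.3, 0.3, 2.5]
grip_width: -0.002
```

arm_command(
  increments=[
    [[0,0,0.003],[0,0,0],-1],
    [[0,0,0.003],[0,0,0],-1],
    [[0,0,0],[0,0,0],-1],
    [[0,0,0],[0,0,0],-1],
  ],
)

```text
time: 15.3
tool_pos: [470.1, -112.6, 50.4]
ee_rot: [3.107, 0.461, 0.0]
ft_force: [-0.7, 0.0, 1.5]
grip_width: 0.002
```

arm_command(
  increments=[
    [[0,0,0.003],[0,0,0],-1],
    [[0,0,0],[0,0,0],-1],
    [[0,0,0],[0,0,0],-1],
  ],
)

```text
time: 15.6
tool_pos: [470.1, -112.6, 49.7]
ee_rot: [3.107, 0.461, 0.0]
ft_force: [0.1, -0.6, 4.8]
grip_width: -0.002
```

arm_command(
  increments=[
    [[0,0,0.003],[0,0,0],-1],
    [[0,0,0.003],[0,0,0],-1],
    [[0,0,0],[0,0,0],-1],
    [[0,0,0],[0,0,0],-1],
  ],
)

```text
time: 16.0
tool_pos: [470.1, -112.7, 48.3]
ee_rot: [3.107, 0.461, 0.001]
ft_force: [-0.5, -1.0, 9.2]
grip_width: -0.001
```

arm_command(
  increments=[
    [[0,0,0.003],[0,0,0],-1],
    [[0,0,0],[0,0,0],-1],
    [[0,0,0],[0,0,0],-1],
  ],
)

```text
time: 16.3
tool_pos: [470.1, -112.6, 47.6]
ee_rot: [3.107, 0.462, 0.001]
ft_force: [-1.1, -0.1, 11.2]
grip_width: -0.001
```

arm_command(
  increments=[
    [[0,0,-0.02],[0,0,0],-1],
    [[0,0,-0.1],[0,0,0],-1],
    [[0,0,-0.13],[0,0,0],-1],
    [[0,0,-0.13],[0,0,0],-1],
    [[0,0,-0.13],[0,0,0],-1],
  ],
)

```text
time: 16.8
tool_pos: [469.2, -112.0, 200.7]
ee_rot: [-3.106, -0.461, 0.003]
ft_force: [0.9, 0.5, -2.0]
grip_width: -0.0
```

arm_command(
  increments=[
    [[-0.09,0.1,0],[0,0,0],-1],
    [[-0.09,0.1,0],[0,0,0],-1],
    [[-0.09,0.1,0],[0,0,0],-1],
    [[-0.09,0.1,0],[0,0,0],-1],
    [[-0.09,0.1,0],[0,0,0],-1],
  ],
)

```text
time: 17.3
tool_pos: [383.3, -296.0, 199.4]
ee_rot: [-3.106, -0.461, 0.001]
ft_force: [0.7, -0.5, -0.6]
grip_width: -0.004
```

arm_command(
  increments=[
    [[-0.09,0.1,0],[0,0,0],-1],
    [[-0.09,0.1,0],[0,0,0],-1],
    [[-0.09,0.1,0],[0,0,0],-1],
    [[0,0,0],[0,0,0],-1],
    [[0,0,0],[0,0,0],-1],
  ],
)

```text
time: 17.8
tool_pos: [332.3, -404.9, 199.0]
ee_rot: [-3.106, -0.457, 0.0]
ft_force: [-0.0, 0.4, -0.4]
grip_width: 0.001
```

```bash
python3 go.py;python3 - <<'E'
from h import *
from station import ctrl
np.set_printoptions(precision=1,suppress=True)
for n,(x0,y0,x1,y1) in {"top":(285,180,445,330),"side":(210,205,410,405)}.items():
  c=Cam(ctrl.grab_frame(n));r=load(n)
  k=c.f['pixels'][y0:y1,x0:x1,::-1];cv2.imwrite(f'pics/{n}4.png',cv2.resize(k,None,fx=3,fy=3,interpolation=cv2.INTER_CUBIC))
  for nm,X in(('round',[454.6,-33.5,51]),('sq',[532.7,-17.8,51]),('bar',[470,-112.2,51]),('cross',[548.8,-96,59])):
    p=c.proj(np.array(X,float));i=np.round(p).astype(int)
    g=lambda q:np.median([(q.R.T@(np.linalg.solve(q.K,[x,y,1])*q.f['depth'][y,x]-q.t))[2] for x in range(i[0]-1,i[0]+2) for y in range(i[1]-1,i[1]+2)])
    print(n,nm,'z before',g(r),'now',g(c))
E
```

```text
t 17.8 tcp [ 332.2761 -404.8855  199.0191] F [-0.0236  0.3777 -0.3926] M [-0.0231  0.0361 -0.0178] g 0.000889238599760119 down [-0.0006  0.0023 -1.    ] x [0.9575 0.2883 0.0001]
top round z before 60.568956785265904 now 51.53381165475973
top sq z before 59.94938173520811 now 53.2341084252231
top bar z before 60.724460080965194 now 50.19862917924565
top cross z before 59.26140979388441 now 59.653905373450854
side round z before 58.77701025956038 now 430.2330633724476
side sq z before 57.94886127362648 now 50.06908182555796
side bar z before 58.719190857813636 now 50.264881444905406
side cross z before 58.0653347002396 now 57.82398051804256
```

View pics/side4.png

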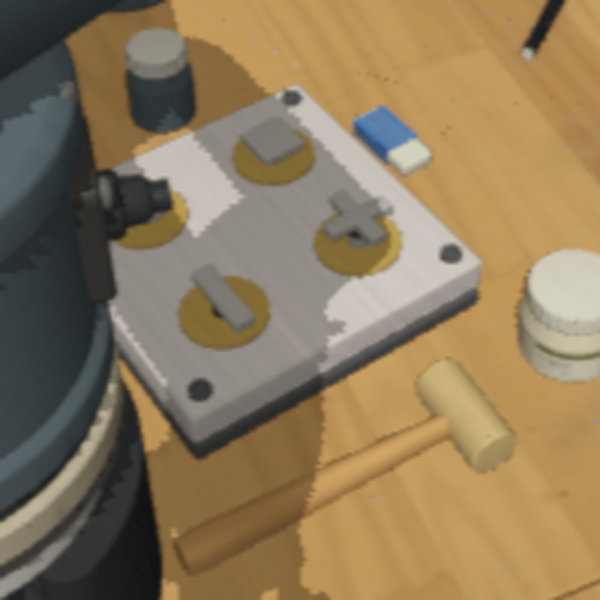

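View pics/top4.png

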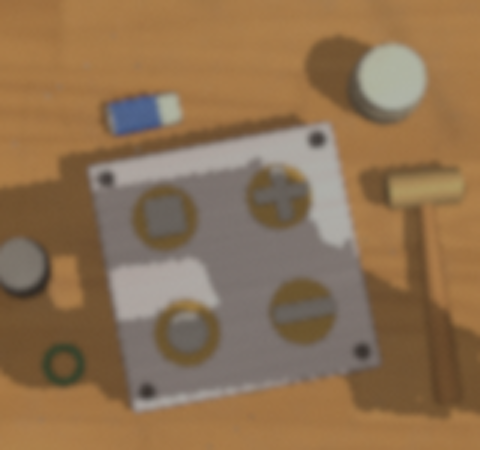

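The top view shows the round (187,330), square (165,215) and bar (302,308) heads low on their bushes. The cross (278,195) still stands, and the bystanders are in place. One top-view depth for the square reads 53 mm, so I'll average several frames.

Run:
```python
from h import *
from station import ctrl
for n in('top','side'):
  L={}
  for _ in range(6):
    c=Cam(ctrl.grab_frame(n))
    for nm,X in(('round',[454.6,-33.5,51]),('sq',[532.7,-17.8,51]),('bar',[470,-112.2,51]),('cross',[548.8,-96,59])):
      i=np.round(c.proj(np.array(X,float))).astype(int)
      L.setdefault(nm,[]).extend((c.R.T@(np.linalg.solve(c.K,[x,y,1])*c.f['depth'][y,x]-c.t))[2] for x in range(i[0]-1,i[0]+2) for y in range(i[1]-1,i[1]+2))
  print(n,{k:(round(float(np.median(v)),1),round(float(np.std(v)),1)) for k,v in L.items()})
```

```text
top {'round': (51.2, 2.1), 'sq': (51.7, 2.2), 'bar': (51.8, 2.2), 'cross': (59.0, 1.9)}
side {'round': (431.0, 0.6), 'sq': (50.0, 73.8), 'bar': (50.0, 0.9), 'cross': (57.8, 1.0)}
```

All three keys agree at about 51 mm, and the cross is unchanged, so I'm handing the job in.

```bash
python3 -c "
from station import ctrl
print(ctrl.job_done(), ctrl.read_state()['time'])"
```

```text
the job is handed in; nothing more can be done
the job is handed in; nothing more can be done
```

The round, square and long bar keys are all pushed home in that order, and the job is handed in. I used the shut fingertips and pushed each key to about 11–12 N, well under the 30 N limit. In each case the force rose at about 3.5 N/mm once the tip went below about 50.5 mm, as expected at the stop.

- **Key heights:** averaged top-camera depth puts the heads at 51.2 mm (round), 51.7 mm (square) and 51.8 mm (bar), against 51 mm for fully home. The side camera gives 50.0 mm for the square and the bar.
- **Cross key:** it was not touched. It reads 59.0 mm in the top view and 57.8 mm in the side view, the same as at the start.
- **Things round the frame:** the mallet, jars, wax ring and eraser look unmoved in the pictures, judged by eye only.
- **Checks that failed or disagreed:** one single-frame top reading gave 53.2 mm for the square key, but the average of six frames did not bear it out. In the last side views the arm hid the round key; right after its push the side camera had read 49–50 mm.

I made the final checks with the arm well clear of the frame. The last reading before them was 17.8 s, and they added under a second, so the job finished well inside the 42 s limit.

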